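# Lock the seed-tray keeper bar with its pull-up captive screw

### The arm

A 6-joint arm with a two-finger parallel gripper is mounted at the origin on the work surface. World frame = base frame: x ahead of the robot, y to its left, z up, the work surface at z = 0. Lengths are in m, angles in rad, forces in N, time in s.
With the tool pointing down it reaches from about 0.35 to 0.775 m from the base axis. Payload 7.3 kg.
Tool frame: the origin (TCP) lies on the mounting face of the last link; the fingertips stand 178 mm ahead of it and the grasp point (between the pads) lies 159 mm ahead of it (robot.tcp_to_tips is the distance from the TCP to the fingertips, in m); z points along the fingers, y is the direction in which the jaws open and shut (so a half turn about z gives the same grasp; the last joint's range is limited). The gripper opens to 92 mm and grips with 3 to 60 N. Pads are 19 mm wide; open, the fingers measure 130 mm over their backs; the gripper's body (75 mm by 190 mm) begins 47 mm behind the grasp point.
Start: joints at [1.173, 0.342, 1.524, -0, 1.275, -0.146], TCP at [0.131, 0.508, 0.405] pointing down, gripper open.
Joint ranges: [-2.53, 2.53], [-0.77, 2.02], [0.04, 2.7], [-1, 4.14], [0.28, 2.66], [-3.11, 3.11]. Speed limits (rad/s): [2.57, 2.57, 3.14, 3.14, 3.14, 3.14].

### API

Orientations are given as [roll, pitch, yaw] about the fixed x, y, z axes, in that order (R = Rz(yaw) Ry(pitch) Rx(roll)).
In Python, from cell import robot, viewer gives the robot as it stands.
- The arm moves only by the shell command python3 -m creep 'ROWS' [OPENING] [FORCE]. ROWS is JSON, a list that holds one entry, the list of rows, each a list of 6 numbers: the shift along the world's x, y, z in mm, then the turn, a rotation vector about the world's x, y, z in degrees. A call has 1 to 5 rows; each row shifts and turns the pose as measured when the row begins; what a row does not reach is not made up. A row lasts 1/12 s, in which the tool goes at most 41.7 mm and 7.16 degrees, less where a joint would pass 70% of its speed; a pose out of reach is approached as far as the arm can. A call with a gripper value outside its range is refused whole. OPENING is the closure, from -1 (fully open) to 1 (shut), set as the call begins (- or left out, the last holds). The fingers move at their own pace and stop on an object; FORCE is the grip in N (left out, the last holds). Time passes only in rows, so rows that do not move let the fingers close. It gives the time, the measured TCP pose, the force and the opening at its end, in the units of the state.
- robot.observe(): the state, without advancing time (a new reading comes with each control period).
- viewer.read_camera(name): name is "scene" or "top" or "wrist"; returns the picture (400x640x3 uint8, blue, green, red); there is no depth.
- viewer.camera_model(name): a dict with "fx", "fy", "cx", "cy" (pixels), "k1" (the pictures are not rectified: a ray, as slopes to the right and down, at radius r is drawn at 1 + k1 r^2 times it, then the intrinsics apply), "pose" (4x4, takes a point from camera to world coordinates); the wrist camera has in their place "mount" (4x4, takes a point from camera to tool coordinates, whose origin is the TCP and whose axes are the flange's). Camera axes: x right, y up, looking along -z (the intrinsics and any distortion apply to the point x, -y, -z); pixel columns grow to the right and rows downward; lengths in m; the calibration is good to about 2 mm. A picture is of the moment at which its call begins: read the wrist's pose just before it. camera_model takes no time and is no camera call.
- robot.hand_in(): hands the job in, once; it reports no verdict.
The state is a dict: "time": time; "qpos": joint angles; "qvel": joint speeds; "joint_efforts": joint torques, N m; "tool_pos": TCP position; "tool_rot": TCP orientation; "contact_force": force on the tool from outside, world axes, zero at the start; "torque": the same for the moment, N m; "opening": finger opening in m.
Only numpy, scipy, OpenCV 4.12 (cv2) and the standard library are available. Lean on these libraries where they do the work, as an engineer would, in place of code of your own. Each camera call takes 0.05 s, during which the arm holds its last target. There are 200 camera calls.

### The job

On the white herb planter, swing the steel keeper bar shut between the two seed trays until it clicks into its detent. Then pull the spring-loaded orange captive screw straight up to bring it onto its thread, turn it clockwise (seen from above) until it stops so that its tongue lies over the end of the bar, and let go of it. Leave the seed jar, the herb pot and the mist bottle where they stand.

Things in the scene. Friction and masses are not known exactly. Their poses are not given: they have to be found in the camera images.
- planter: White planter fixed to the table, 130 mm high; origin on the table top. It spans x -135 to +115, y -200 to +200 mm; z up, -x is the long side nearer the robot. Its flat top (deck, z = 130 mm) has two sunk soil trays at y = -72 and +72 mm, grey rims 3 mm over the deck. Bar hinge and screw axis stand on the deck on the line y = 0.
- bar_hinge (a point): On the keeper bar's upright hinge axis, at planter x = 70, y = 0 mm, 10 mm above the deck. The bar is flat steel, 30 mm wide, 150 mm from hinge to free end, its top 10 mm above the deck. A spring ball in the deck clicks into the slot in its free end when shut.
- keeper_bar (a joint): Bar angle, rad. 0 = shut: bar along planter -x from the hinge, free end by the screw. Positive = open, free end swung to planter -y (counterclockwise from above), up to 1.5. It stays where left (friction 0.5 N at the post). In the last 0.13 rad the spring ball must be ridden over (2 to 4 N at the post); it clicks in near 0, stop at -0.02. In the detent it reads below 0.035.
- bar_post (a point): The black upright round post on the keeper bar by which it is moved: diameter 14 mm, from 10 to 48 mm above the deck, 90 mm from the hinge axis. The point is on the post's axis 32 mm above the deck. The post turns with the bar.
- screw_grip (a point): On the screw's upright axis (planter x = -105, y = 0), 34 mm above the deck when down; rises and turns with the screw. The orange bar grip is 14 mm thick x 38 mm long, 15 to 47 mm above the deck when down. Pinch it across its 14 mm flats = this point's x axis (planter x before turning); point y runs along the grip towards the tongue; z up.
- tongue_tip (a point): End of the screw's flat dark steel tongue (16 mm wide, 5 mm thick, 2 to 7 mm above the deck when down), 45 mm from the screw axis. It points to planter +y as found and along planter +x, over the end of the shut bar, when driven home.
- screw_lift (a joint): Screw pulled straight up, m: 0 = down, 0.016 = upper stop. Spring and weight pull it down, 3.5 N at 0 to 9 N at the stop. Only above about 0.011 can it be turned onto its thread. Turned past 0.4 rad it rests on the thread and stays up when let go, sinking from 0.011 to about 0.0082 as it is driven home; let go earlier it springs down.
- screw_turn (a joint): Turn of the captive screw, rad, positive clockwise seen from above: 0 = as found, 1.45 = end stop (home). While the screw is down its thread wall blocks it at about 0.1 (do not force it). Light friction, about 0.04 N m; it stays where it is left.
- seed_jar: Loose closed glass seed jar with an orange gasket, 80 mm diameter, 101 mm high; origin under its centre. Bystander.
- herb_pot: Loose terracotta pot with a green herb, 92 mm diameter, pot 80 mm high, leaves to about 150 mm; origin under its centre. Bystander.
- mist_bottle: Loose amber mist bottle with a white cap, 60 mm diameter, 170 mm high; origin under its centre. Bystander.

How it is judged:
By the outcome, as a careful person would: the job done as asked, in the order asked, and still so for the second after the job is handed in, with the robot touching nothing.
It also fails if it takes over 50 s, if anything falls off the work surface, if the arm or the gripper's body presses on something with over 40 N, if the wrist force passes 120 N, or if a joint passes its speed limit or range.

## Working session

There is one attempt and no reset: what is moved stays moved. The work goes in short steps, Python scripts to look and compute and a shell command to move; the robot and the scene stay as the last step left them, time stands still between calls to the robot, and variables do not carry over. Pictures are saved under pics/ and viewed, about 8 in all and at most 12, crops included, and the job is handed in when it is done.

```bash
mkdir -p pics; cat > h.py <<'E'
import numpy as np, cv2
from cell import robot, viewer
from scipy.spatial.transform import Rotation as R
def cam(name):
    m=viewer.camera_model(name); s=robot.observe()
    if 'pose' in m: T=np.array(m['pose'])
    else:
        W=np.eye(4); W[:3,:3]=R.from_euler('xyz',s['tool_rot']).as_matrix(); W[:3,3]=s['tool_pos']; T=W@np.array(m['mount'])
    return m,T
def snap(name,fn):
    c=cam(name); im=np.array(viewer.read_camera(name)); cv2.imwrite(fn,im); return im,c
def ray(c,u,v):
    m,T=c; K=np.array([[m['fx'],0,m['cx']],[0,m['fy'],m['cy']],[0,0,1.]])
    x,y=cv2.undistortPoints(np.array([[[u,v]]],float),K,np.array([m['k1'],0,0,0.]))[0,0]
    # undistortPoints with k1 only: same model x*(1+k1 r^2)
    return T[:3,3],T[:3,:3]@np.array([x,-y,-1.])
def onz(c,u,v,z):
    o,d=ray(c,u,v); return o+d*(z-o[2])/d[2]
def proj(c,p):
    m,T=c; q=np.linalg.inv(T)@np.r_[p,1]; x,y=q[0]/-q[2],-q[1]/-q[2]; f=1+m['k1']*(x*x+y*y)
    return np.array([m['fx']*x*f+m['cx'],m['fy']*y*f+m['cy']])
E
python3 - <<'E'
from h import *
a,c=snap('scene','pics/scene0.png'); b,d=snap('top','pics/top0.png')
for k in (c,d): print({x:k[0][x] for x in k[0] if x!='pose'}); print(k[1].round(3))
s=robot.observe(); print(s)
E
```

```text
{'fx': 475.2278211486596, 'fy': 475.2278211486596, 'cx': 327.3073607794174, 'cy': 205.6585228439847, 'k1': -0.14577894981274853}
[[-0.558 -0.598  0.576  1.19 ]
 [ 0.83  -0.416  0.372  0.448]
 [ 0.017  0.685  0.728  0.95 ]
 [ 0.     0.     0.     1.   ]]
{'fx': 436.2183665621731, 'fy': 436.2183665621731, 'cx': 316.68359465879155, 'cy': 194.33965339931356, 'k1': -0.10382996442062957}
[[ 0.01   0.998 -0.066  0.477]
 [-1.     0.008 -0.019  0.012]
 [-0.019  0.066  0.998  1.159]
 [ 0.     0.     0.     1.   ]]
{'time': 0.1, 'qpos': array([ 1.17300963e+00,  3.42655510e-01,  1.52492369e+00, -2.15217335e-05,
        1.27537720e+00, -1.45999114e-01]), 'qvel': array([-3.40064884e-06, -7.90242112e-04, -2.32719263e-03,  7.22266117e-04,
       -6.07352892e-04, -1.44576096e-03]), 'joint_efforts': array([ 2.24679730e-03, -4.32003629e+01, -2.44696283e+01,  7.18253315e-02,
        5.26667212e-02, -7.54856751e-05]), 'tool_pos': array([0.13073096, 0.50834142, 0.40411224]), 'tool_rot': array([-3.14024042e+00, -1.78037317e-04,  2.88981123e+00]), 'contact_force': array([ 0.3374292 , -0.15758419, -0.06064272]), 'torque': array([-0.00524375,  0.01658283, -0.01559299]), 'opening': 0.09137628241473168}
```

View pics/top0.png

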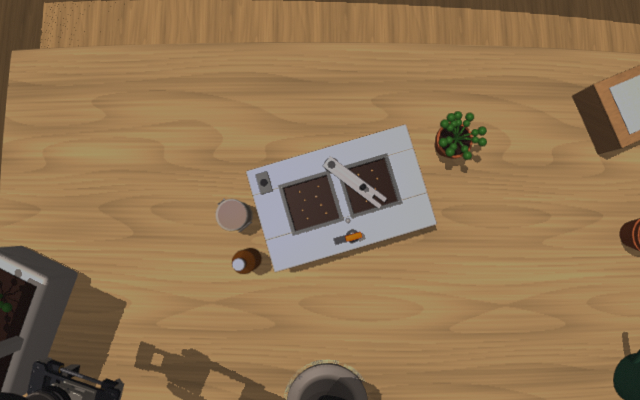

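View pics/scene0.png

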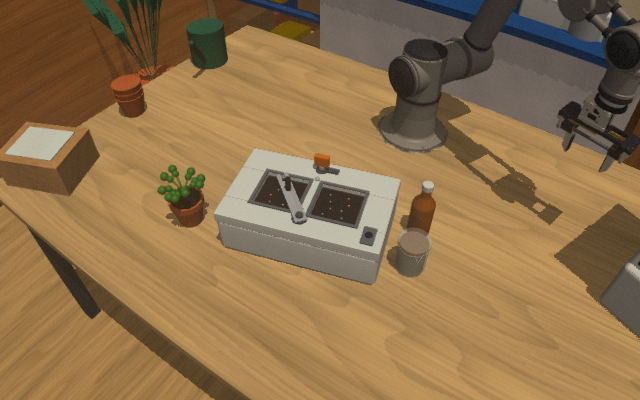

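The top view shows the planter with its hinge near (330,163), post near (364,187), orange screw near (353,237), and tongue at (340,239). I'll zoom in for exact pixels.

```bash
python3 - <<'E'
from h import *
b=cv2.imread('pics/top0.png'); d=cam('top')
a=cv2.imread('pics/scene0.png'); c=cam('scene')
cr=cv2.resize(b[115:285,235:445],None,fx=3.7,fy=3.5,interpolation=cv2.INTER_CUBIC)
cr=cv2.resize(b[120:280,240:440],None,fx=3.75,fy=3.75,interpolation=cv2.INTER_CUBIC); cv2.imwrite('pics/topc.png',cr)
for im,k in ((b,d),(a,c)):
    h=cv2.cvtColor(im,cv2.COLOR_BGR2HSV); m=cv2.inRange(h,(5,200,150),(18,255,255))
    n,l,s,ce=cv2.connectedComponentsWithStats(m)
    for i in range(1,n):
        if s[i,4]>25: print('orange',s[i],ce[i], onz(k,*ce[i],.177))
E
```

```text
orange [346 233  16   8  78] [353.19230769 236.35897436] [ 0.44779295 -0.05190084  0.177     ]
orange [315 154  14   6  49] [321.81632653 156.36734694] [ 0.44751628 -0.05206069  0.177     ]
```

View pics/topc.png

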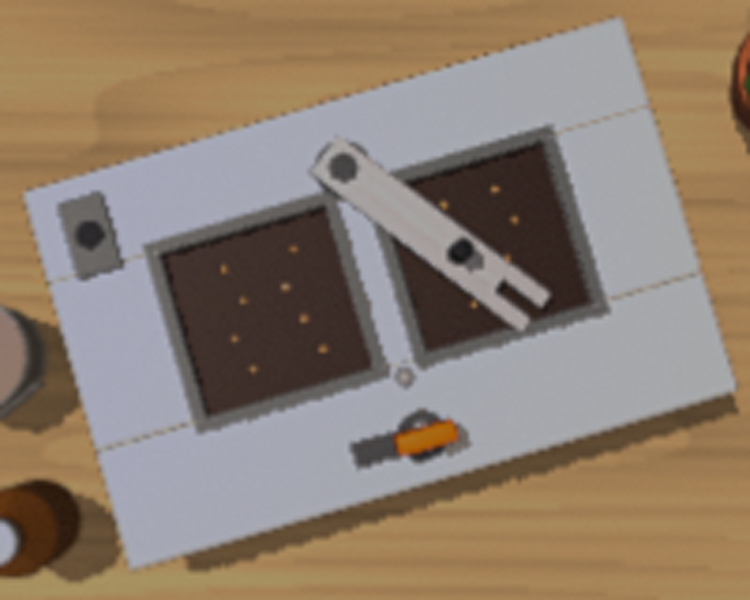

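The crop shows deck corners at (24,190), (622,18), (735,388), (130,568). It also shows the hinge at (343,167), post top at (462,250), ball at (404,376) and grip at (428,438), with the tongue to the left as described.

```bash
cat >> h.py <<'E'
def fit(P,W): # planar rigid P->W
    P=np.array(P)/1000.; W=np.array(W)[:,:2]; p=P-P.mean(0); w=W-W.mean(0)
    th=np.arctan2((p[:,0]*w[:,1]-p[:,1]*w[:,0]).sum(),(p*w).sum())
    Rm=np.array([[np.cos(th),-np.sin(th)],[np.sin(th),np.cos(th)]]); t=W.mean(0)-Rm@P.mean(0)
    return th,Rm,t,(W-(P@Rm.T+t))*1000
E
python3 - <<'E'
from h import *
d=cam('top')
f=lambda x,y,z:onz(d,(x+.5)/3.75-.5+240,(y+.5)/3.75-.5+120,z)
W=[f(24,190,.13),f(622,18,.13),f(735,388,.13),f(130,568,.13),f(343,167,.142),f(428,438,.177)]
P=[[115,200],[115,-200],[-135,-200],[-135,200],[70,0],[-105,0]]
th,Rm,t,e=fit(P,W); print(th,np.degrees(th),t,e.round(1))
post=f(462,250,.178)[:2]; pl=Rm.T@(post-t)*1000; print('post',post,pl)
v=pl-[70,0]; print('angle',np.arctan2(-v[1],-v[0]),np.hypot(*v))
g=lambda a:Rm@(np.array([70-90*np.cos(a),-90*np.sin(a)])/1000)+t
for a in (.85,.6,.3,.13,0): print(a,g(a))
print('screw',Rm@[-.105,0]+t)
print(viewer.camera_model('wrist'))
E
```

```text
0.2929432118960029 16.78440967864754 [ 0.54858759 -0.02196736] [[-0.2 -1.7]
 [-2.1  0.7]
 [ 1.8  2.6]
 [ 1.4 -0.8]
 [-0.5  0.1]
 [-0.4 -0.9]]
post [ 0.56049664 -0.07305441] [ -3.350777   -52.34963832]
angle 0.6198542133831134 90.11559863951382
0.85 [ 0.5782628  -0.08364064]
0.6 [ 0.55916446 -0.07185624]
0.3 [ 0.5409685  -0.05204575]
0.13 [ 0.53353582 -0.03869351]
0 [ 0.52943963 -0.02774278]
screw [ 0.44806079 -0.05228834]
{'fx': 357.1836825589195, 'fy': 357.1836825589195, 'cx': 320.984568260419, 'cy': 207.31723063824438, 'k1': -0.02216721634430952, 'mount': array([[ 6.66785297e-05,  9.55510177e-01,  2.94958127e-01,
         7.94348500e-02],
       [ 9.99999645e-01, -3.11366817e-04,  7.82604837e-04,
        -5.07171638e-04],
       [ 8.39627060e-04,  2.94957970e-01, -9.55509859e-01,
         2.01464396e-02],
       [ 0.00000000e+00,  0.00000000e+00,  0.00000000e+00,
         1.00000000e+00]])}
```

```bash
python3 -m creep '[[[24,-32,0,0,0,6],[24,-32,0,0,0,6],[24,-32,0,0,0,6],[24,-32,0,0,0,6],[24,-32,0,0,0,6]]]' -1 && python3 -m creep '[[[24,-32,0,0,0,0],[24,-32,0,0,0,0],[24,-32,0,0,0,0],[24,-32,0,0,0,0],[24,-32,0,0,0,0]]]'
```

```text
time: 0.52
tool_pos: [0.2442, 0.3546, 0.4015]
tool_rot: [-3.139, -0.004, -2.867]
contact_force: [0.5, 0.2, 0.2]
opening: 0.0913
time: 0.93
tool_pos: [0.3665, 0.1863, 0.4009]
tool_rot: [-3.139, -0.005, -2.858]
contact_force: [0.9, 0.8, 0.7]
opening: 0.0921
```

```bash
python3 -m creep '[[[24,-32,0,0,0,0],[24,-32,0,0,0,0],[24,-32,0,0,0,0],[24,-32,0,0,0,0],[24,-32,0,0,0,0]]]' && python3 -m creep '[[[24,-32,0,0,0,0],[24,-32,0,0,0,0],[20,-28,0,0,0,0],[0,0,0,0,0,0]]]'; python3 - <<'E'
from h import *
snap('wrist','pics/w1.png'); 
E
```

```text
time: 1.35
tool_pos: [0.4888, 0.0174, 0.4003]
tool_rot: [-3.14, -0.006, -2.859]
contact_force: [1.1, 0.1, -0.1]
opening: 0.0919
time: 1.68
tool_pos: [0.5612, -0.0855, 0.3979]
tool_rot: [-3.14, -0.008, -2.866]
contact_force: [-1.8, -0.1, -0.4]
opening: 0.092
```

View pics/w1.png

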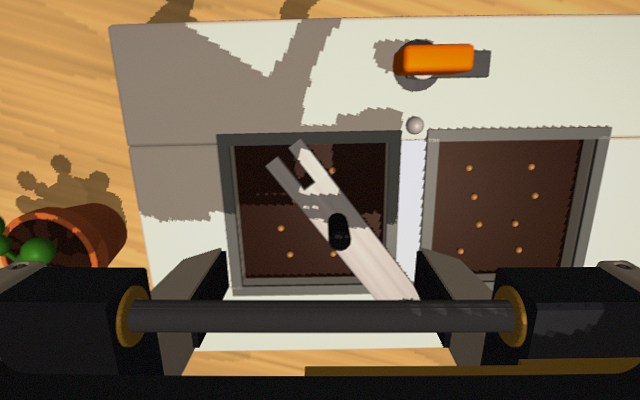

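The wrist view shows the post top near (338,219), the ball at (415,125) and the grip top at (438,58). Next I'll check these against the estimate.

```bash
python3 - <<'E'
from h import *
c=cam('wrist'); s=robot.observe()
print(s['tool_pos'],s['tool_rot'])
print('post',onz(c,338,219,.178),'grip',onz(c,438,58,.177),'ball',onz(c,415,125,.132))
t=np.array([.5486,-.0220]);th=.293;Rm=R.from_euler('z',th).as_matrix()[:2,:2]
print('postpl',Rm.T@(onz(c,338,219,.178)[:2]-t)*1000)
ax=R.from_euler('xyz',s['tool_rot']).as_matrix(); print('grasp pt',s['tool_pos']+.159*ax[:,2])
E
```

```text
[ 0.55999542 -0.08363556  0.39765527] [ 3.14151846 -0.00904203 -2.86526262]
post [ 0.54497651 -0.0783578   0.178     ] grip [ 0.44548825 -0.05309384  0.177     ] ball [ 0.48091613 -0.04105043  0.132     ]
postpl [-19.74664469 -52.90936416]
grasp pt [ 0.55860908 -0.08401644  0.23866177]
```

```bash
python3 - <<'E'
from h import *
c=cam('wrist'); im=cv2.imread('pics/w1.png')
sub=cv2.cvtColor(im,6)[205:260,320:360]; m=(sub<25).astype(np.uint8); n,l,s,ce=cv2.connectedComponentsWithStats(m); print(s[1:]+[320,205,0,0,0])
print('post',onz(c,340,242,.178))
t=np.array([.5486,-.0220]);th=.293;Rm=R.from_euler('z',th).as_matrix()[:2,:2]
print('postpl',Rm.T@(onz(c,340,242,.178)[:2]-t)*1000)
E
```

```text
[[354 205   6   8  27]
 [329 213  21  37 589]]
post [ 0.55864718 -0.07301821  0.178     ]
postpl [ -5.11638421 -51.74578091]
```

```bash
python3 -m creep '[[[1,11,-15,0,-0.5,0],[0,0,-28,0,0,0],[0,0,-25,0,0,0],[0,0,-5,0,0,0]]]' -1 && python3 -m creep '[[[0,0,0,0,0,0],[0,0,0,0,0,0],[0,0,0,0,0,0],[0,0,0,0,0,0],[0,0,0,0,0,0]]]' 0.4 5 ; python3 -c "
from h import *
s=robot.observe();ax=R.from_euler('xyz',s['tool_rot']).as_matrix(); print('grasp pt',s['tool_pos']+.159*ax[:,2])"
```

```text
time: 2.07
tool_pos: [0.5596, -0.0707, 0.3235]
tool_rot: [-3.139, 0.002, -2.867]
contact_force: [-1.0, 0.1, -0.4]
opening: 0.092
time: 2.48
tool_pos: [0.5589, -0.0681, 0.3262]
tool_rot: [-3.14, 0.002, -2.864]
contact_force: [0.0, -0.2, 0.3]
opening: 0.063
grasp pt [ 0.55933165 -0.06834229  0.16724952]
```

```bash
python3 -m creep '[[[0,0,0,0,0,0],[0,0,0,0,0,0],[-6,7,0,0,0,0],[-7,8,0,0,0,0],[-6,8,0,0,0,0]]]' 0.4 5 && python3 -m creep '[[[-4,6,0,0,0,0],[-4,7,0,0,0,0],[0,0,0,0,0,0]]]' ; python3 -c "
from h import *
s=robot.observe();ax=R.from_euler('xyz',s['tool_rot']).as_matrix(); print('grasp pt',s['tool_pos']+.159*ax[:,2])"
```

```text
time: 2.9
tool_pos: [0.5395, -0.0455, 0.3288]
tool_rot: [-3.136, 0.006, -2.866]
contact_force: [-0.5, -2.0, 0.6]
opening: 0.0307
time: 3.15
tool_pos: [0.5291, -0.0294, 0.3291]
tool_rot: [-3.135, 0.007, -2.865]
contact_force: [0.5, -0.1, 0.0]
opening: 0.0292
grasp pt [ 0.53049366 -0.03020754  0.17007693]
```

```bash
python3 -m creep '[[[-1,3,-1,0,0,0],[-1,3,0,0,0,0],[-1,3,0,0,0,0]]]' && python3 -m creep '[[[-1,3,0,0,0,0],[-0.5,2,0,0,0,0]]]'&& python3 -m creep '[[[-0.5,2,0,0,0,0],[0,0,0,0,0,0]]]'; python3 -c "
from h import *
s=robot.observe();ax=R.from_euler('xyz',s['tool_rot']).as_matrix(); print('grasp pt',s['tool_pos']+.159*ax[:,2]); snap('top','pics/top1.png'); snap('scene','pics/sc1.png')"
```

```text
time: 3.4
tool_pos: [0.5258, -0.0196, 0.3286]
tool_rot: [-3.133, 0.008, -2.864]
contact_force: [1.4, -10.4, -0.8]
opening: 0.0282
time: 3.57
tool_pos: [0.5248, -0.016, 0.3285]
tool_rot: [-3.127, 0.008, -2.863]
contact_force: [1.2, -10.8, -1.6]
opening: 0.0319
time: 3.73
tool_pos: [0.5248, -0.016, 0.3284]
tool_rot: [-3.12, 0.007, -2.863]
contact_force: [0.9, -9.2, -0.8]
opening: 0.0301
grasp pt [ 0.52682427 -0.01895253  0.16942153]
```

```bash
python3 -m creep '[[[1,-4,0,0,0,0],[1,-3,0,0,0,0],[0,0,0,0,0,0]]]' -0.5 && python3 -m creep '[[[0,0,10,0,0,0],[0,0,25,0,0,0],[0,0,30,0,0,0],[0,0,10,0,0,0],[0,0,0,0,0,0]]]' -1; python3 -c "
from h import *
c=cam('wrist');im,c=snap('wrist','pics/w2.png')"
```

```text
time: 4.08
tool_pos: [0.527, -0.0236, 0.328]
tool_rot: [-3.122, 0.007, -2.864]
contact_force: [0.3, 0.7, -0.1]
opening: 0.0447
time: 4.5
tool_pos: [0.526, -0.0221, 0.4068]
tool_rot: [-3.127, 0.003, -2.864]
contact_force: [0.5, -0.3, 0.3]
opening: 0.0778
```

View pics/w2.png

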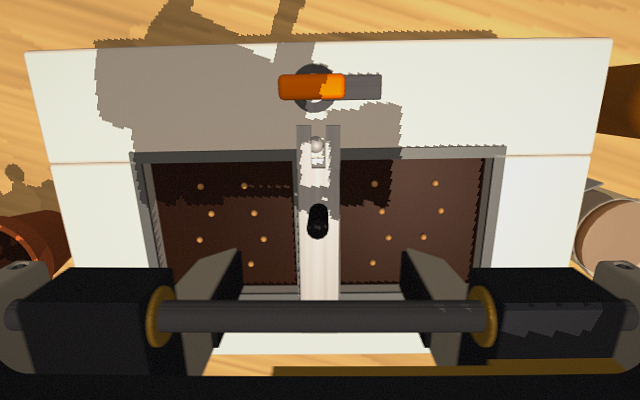

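The bar lies between the trays with the ball at (317,145) in its end slot. The grip is at (312,87).

```bash
python3 - <<'E'
from h import *
c=cam('wrist')
t=np.array([.5486,-.0220]);th=.293;Rm=R.from_euler('z',th).as_matrix()[:2,:2]
im=cv2.imread('pics/w2.png'); h=cv2.cvtColor(im,cv2.COLOR_BGR2HSV); m=cv2.inRange(h,(5,180,90),(20,255,255)); n,l,s,ce=cv2.connectedComponentsWithStats(m)
print([(s[i],ce[i]) for i in range(1,n) if s[i,4]>300])
for nm,u,v,z in (('end',318.5,126,.14),('bar',319,298,.14),('ball',317,145,.132),('posttop',318,233,.178),('grip',311.5,87,.177),('tonguecorner',381,87,.137)):
    p=onz(c,u,v,z); print(nm,p[:2].round(4),(Rm.T@(p[:2]-t)*1000).round(1))
print(robot.observe()['tool_pos'])
E
```

```text
[(array([ 278,   73,   67,   27, 1655], dtype=int32), array([311.33232628,  86.23987915]))]
end [ 0.4696 -0.045 ] [-82.3   0.8]
bar [ 0.5963 -0.0087] [49.5 -1. ]
ball [ 0.4832 -0.0424] [-68.5  -0.6]
posttop [ 0.5294 -0.0275] [-20.    0.3]
grip [ 0.4472 -0.0545] [-106.5   -1.8]
tonguecorner [ 0.4341 -0.0122] [-106.8   42.5]
[ 0.52600238 -0.02207956  0.40614811]
```

```bash
python3 -m creep '[[[-16,-6,0,0.8,0.2,-7],[-16,-6,0,0,0,-7],[-16,-6,0,0,0,-7],[-15,-6,0,0,0,-7],[-15,-6,0,0,0,-7]]]' 0 10 && python3 -m creep '[[[0,0,0,0,0,-7],[0,0,0,0,0,-7],[0,0,0,0,0,-7],[0,0,0,0,0,-7],[0,0,0,0,0,-7]]]' && python3 -m creep '[[[0,0,0,0,0,-7],[0,0,0,0,0,-6],[0,0,0,0,0,-6],[0,0,0,0,0,0]]]'; python3 -c "
from h import *
s=robot.observe();ax=R.from_euler('xyz',s['tool_rot']).as_matrix(); print('grasp pt',s['tool_pos']+.159*ax[:,2],'jaw deg',np.degrees(np.arctan2(ax[1,1],ax[0,1])),ax[:,2],s['qpos'])"
```

```text
time: 4.97
tool_pos: [0.446, -0.0508, 0.4026]
tool_rot: [3.14, -0.002, 2.796]
contact_force: [-0.2, -0.2, -0.0]
opening: 0.0578
time: 5.38
tool_pos: [0.4413, -0.0505, 0.3986]
tool_rot: [-3.14, -0.011, 2.171]
contact_force: [0.5, 0.3, 0.4]
opening: 0.0458
time: 5.72
tool_pos: [0.4401, -0.0495, 0.3951]
tool_rot: [-3.135, -0.016, 1.821]
contact_force: [0.1, 0.6, -0.2]
opening: 0.046
grasp pt [ 0.43841434 -0.04729567  0.23607529] jaw deg 14.332799697100542 [-0.01084654  0.01394404 -0.99984395] [-0.28868457  0.20389504  1.74547107  0.01100079  1.20661538 -0.54277426]
```

```bash
python3 -m creep '[[[7.5,-3,0,-0.8,-0.6,2.5],[0,0,0,0,0,0]]]' && python3 -m creep '[[[0,0,-25,0,0,0],[0,0,-25,0,0,0],[0,0,-10,0,0,0],[0,0,0,0,0,0]]]'; python3 -c "
from h import *
s=robot.observe();ax=R.from_euler('xyz',s['tool_rot']).as_matrix(); print('grasp pt',s['tool_pos']+.159*ax[:,2],'jaw deg',np.degrees(np.arctan2(ax[1,1],ax[0,1])),ax[:,2]);snap('wrist','pics/w3.png')"
```

```text
time: 5.88
tool_pos: [0.4473, -0.0522, 0.3938]
tool_rot: [-3.139, -0.001, 1.872]
contact_force: [-0.8, -1.0, 0.3]
opening: 0.0453
time: 6.22
tool_pos: [0.4462, -0.0513, 0.3312]
tool_rot: [-3.138, -0.003, 1.879]
contact_force: [-0.6, -0.6, -0.6]
opening: 0.0462
grasp pt [ 0.44553784 -0.05101266  0.17219177] jaw deg 17.671680308406394 [-0.00397193  0.00202429 -0.99999006]
```

View pics/w3.png

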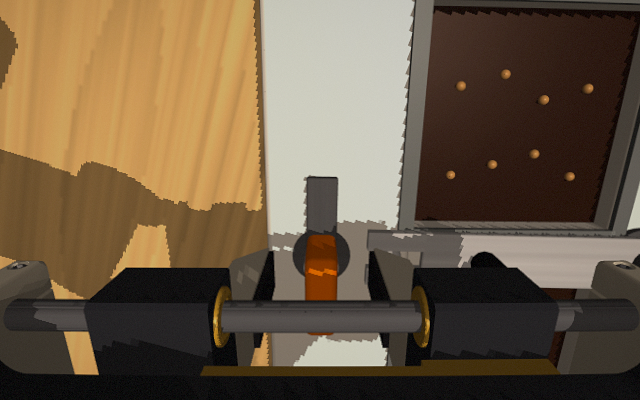

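The grip sits centred between the fingers at column 321, with the tongue up-image at (321,180). I'll lower and pinch.

```bash
python3 -m creep '[[[1.5,-1,-6,0,-0.2,-0.9],[0,0,0,0,0,0]]]' && python3 -m creep '[[[0,0,0,0,0,0],[0,0,0,0,0,0],[0,0,0,0,0,0],[0,0,0,0,0,0],[0,0,0,0,0,0]]]' 1 25 && python3 -m creep '[[[0,0,0,0,0,0],[0,0,0,0,0,0],[0,0,0,0,0,0]]]'; python3 -c "
from h import *
s=robot.observe();print(s['contact_force'],s['torque'])"
```

```text
time: 6.43
tool_pos: [0.448, -0.0523, 0.3264]
tool_rot: [3.14, -0.002, 1.863]
contact_force: [-0.1, 0.6, 0.2]
opening: 0.0459
time: 6.85
tool_pos: [0.4479, -0.0526, 0.3284]
tool_rot: [3.14, 0.0, 1.864]
contact_force: [-14.0, -7.4, 7.1]
opening: 0.0171
time: 7.1
tool_pos: [0.4465, -0.053, 0.3285]
tool_rot: [-3.14, 0.0, 1.865]
contact_force: [1.5, 0.3, -3.2]
opening: 0.0138
[ 1.4537343   0.34738878 -3.22639173] [-0.01310491 -0.24351627  0.03611309]
```

```bash
python3 -m creep '[[[0,0,5,0,0,0],[0,0,5,0,0,0]]]' && python3 -m creep '[[[0,0,3,0,0,0],[0,0,0,0,0,0]]]'
```

```text
time: 7.27
tool_pos: [0.4467, -0.0531, 0.3379]
tool_rot: [-3.139, -0.0, 1.865]
contact_force: [2.2, -1.6, -7.2]
opening: 0.0138
time: 7.43
tool_pos: [0.4467, -0.0531, 0.3415]
tool_rot: [-3.139, -0.0, 1.865]
contact_force: [1.7, -1.2, -7.7]
opening: 0.0139
```

```bash
python3 -m creep '[[[0,0,1,0,0,0],[0,0,0,0,0,-5],[0,0,0.3,0,0,-6]]]' && python3 -m creep '[[[0,0,0.3,0,0,-6],[0,0,0.3,0,0,-6]]]'; python3 -c "
from h import *
s=robot.observe();print(s['contact_force'],s['torque'],s['tool_pos'])"
```

```text
time: 7.68
tool_pos: [0.4469, -0.0531, 0.3425]
tool_rot: [-3.139, -0.0, 1.67]
contact_force: [2.0, -2.0, -8.6]
opening: 0.0139
time: 7.85
tool_pos: [0.4471, -0.0532, 0.3428]
tool_rot: [-3.139, 0.0, 1.45]
contact_force: [2.8, -1.2, -8.5]
opening: 0.0136
[ 2.78395797 -1.24672528 -8.53176139] [-0.35722741 -0.44073046 -0.01030716] [ 0.44707634 -0.05320791  0.34275041]
```

```bash
python3 -m creep '[[[0,0,-0.5,0,0,-7],[0,0,-0.5,0,0,-7],[0,0,-0.5,0,0,-7]]]' && python3 -m creep '[[[0,0,-0.5,0,0,-7],[0,0,-0.5,0,0,-7],[0,0,-0.5,0,0,-7]]]'; python3 -c "
from h import *
s=robot.observe();print(s['contact_force'],s['torque'],s['tool_pos'],s['qpos'][5])"
```

```text
time: 8.1
tool_pos: [0.4474, -0.0534, 0.3408]
tool_rot: [-3.14, 0.001, 1.074]
contact_force: [0.8, -1.8, -7.6]
opening: 0.0138
time: 8.35
tool_pos: [0.4476, -0.0536, 0.3389]
tool_rot: [-3.14, 0.001, 0.7]
contact_force: [2.7, -1.4, -7.6]
opening: 0.0139
[ 2.70734999 -1.4163572  -7.5684012 ] [-0.3871946  -0.27502581 -0.00438027] [ 0.44756574 -0.05362191  0.3389175 ] 0.5818567127116784
```

```bash
python3 -m creep '[[[0,0,-0.5,0,0,-6],[0,0,-0.3,0,0,-6],[0,0,0,0,0,-3]]]' && python3 -m creep '[[[0,0,0,0,0,-2],[0,0,0,0,0,-2]]]'&& python3 -m creep '[[[0,0,0,0,0,-2],[0,0,0,0,0,0]]]'; python3 -c "
from h import *
s=robot.observe();print(s['contact_force'],s['torque'],s['tool_pos'],s['qpos'][5])"
```

```text
time: 8.6
tool_pos: [0.4477, -0.0539, 0.3378]
tool_rot: [-3.141, 0.002, 0.421]
contact_force: [1.3, -0.8, -7.6]
opening: 0.0138
time: 8.77
tool_pos: [0.4477, -0.0538, 0.3376]
tool_rot: [-3.141, 0.002, 0.348]
contact_force: [1.8, -0.4, -6.9]
opening: 0.0142
time: 8.93
tool_pos: [0.4478, -0.0536, 0.3375]
tool_rot: [-3.141, 0.003, 0.313]
contact_force: [2.1, -1.4, -6.9]
opening: 0.0145
[ 2.13039452 -1.4414972  -6.94430261] [-0.15452394 -0.17175215  0.67427393] [ 0.44781999 -0.05363827  0.33750746] 0.9699765184654814
```

Torque rose to 0.67 N m past 1.45 rad, so the screw is on its stop. I'll ease the twist slightly, release, and lift clear.

```bash
python3 -m creep '[[[0,0,0,0,0,2],[0,0,0,0,0,0]]]' && python3 -m creep '[[[0,0,0,0,0,0],[0,0,0,0,0,0],[0,0,0,0,0,0],[0,0,0,0,0,0],[0,0,0,0,0,0]]]' 0 && python3 -m creep '[[[0,0,0,0,0,0],[0,0,10,0,0,0],[0,0,25,0,0,0],[0,0,30,0,0,0],[0,0,20,0,0,0]]]' && python3 -m creep '[[[0,0,0,0,0,0]]]'; python3 -c "
from h import *
s=robot.observe();print(s['contact_force'],s['torque']);snap('wrist','pics/w4.png');snap('top','pics/top4.png');snap('scene','pics/sc4.png')"
```

```text
time: 9.1
tool_pos: [0.4479, -0.0535, 0.3374]
tool_rot: [3.141, 0.003, 0.352]
contact_force: [1.3, -1.3, -6.5]
opening: 0.014
time: 9.52
tool_pos: [0.448, -0.0534, 0.3395]
tool_rot: [3.141, 0.001, 0.35]
contact_force: [-0.7, -0.3, -0.2]
opening: 0.0425
time: 9.93
tool_pos: [0.4465, -0.0531, 0.4236]
tool_rot: [-3.136, 0.009, 0.348]
contact_force: [0.9, -0.0, -0.1]
opening: 0.0459
time: 10.02
tool_pos: [0.4471, -0.0532, 0.4273]
tool_rot: [-3.14, 0.004, 0.348]
contact_force: [-0.1, 0.4, -0.2]
opening: 0.0456
[-0.11513157  0.35518618 -0.1684664 ] [-0.05516086  0.12745299 -0.00780623]
```

View pics/w4.png

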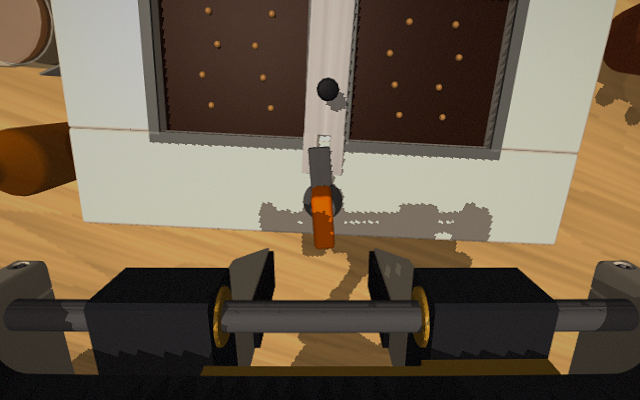

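The tongue at (320,150–185) lies over the bar end, and the ball slot sits at (323,141). I'll check the angles numerically and see whether the bystanders moved.

```bash
python3 - <<'E'
from h import *
c=cam('wrist')
t=np.array([.5486,-.0220]);th=.293;Rm=R.from_euler('z',th).as_matrix()[:2,:2]
pl=lambda u,v,z:(Rm.T@(onz(c,u,v,z)[:2]-t)*1000)
g=cv2.imread('pics/w4.png'); hs=cv2.cvtColor(g,cv2.COLOR_BGR2HSV); m=cv2.inRange(hs,(5,180,90),(20,255,255))[180:260,300:345]
p=cv2.findNonZero(m).astype(np.float32).reshape(-1,2)+[300,180]; print('grip mask',p.min(0),p.max(0))
for nm,u,v,z in (('tip',319,148,.145),('tongue base',321,186,.145),('post top',327,90,.178),('slot',323,141,.14)): print(nm,pl(u,v,z).round(1))
a,b=pl(319,148,.145),np.array([-105,0]); d=a-b; print('tongue dir deg from +x',np.degrees(np.arctan2(d[1],d[0])),'r',np.hypot(*d))
d=a-pl(321,186,.145); print('edge dir',np.degrees(np.arctan2(d[1],d[0])))
A,B=cv2.imread('pics/top0.png'),cv2.imread('pics/top4.png')
for n,(x0,y0,x1,y1) in dict(jar=(212,195,255,235),bottle=(228,245,265,278),pot=(432,108,490,162)).items():
    s,_=cv2.phaseCorrelate(np.float64(A[y0:y1,x0:x1,1]),np.float64(B[y0:y1,x0:x1,1])); print(n,np.round(s,2))
cv2.imwrite('pics/fin.png',cv2.resize(np.hstack([cv2.imread('pics/top4.png')[110:290,205:495],]),None,fx=2.7,fy=2.7,interpolation=cv2.INTER_CUBIC))
E
```

```text
grip mask [311. 186.] [334. 249.]
tip [-64.5   4.3]
tongue base [-92.6   1.4]
post top [-24.9   1.3]
slot [-60.    1.7]
tongue dir deg from +x 6.130270881641129 r 40.684660838350084
edge dir 6.094786648011185
jar [ 0.47 -0.01]
bottle [0.03 0.02]
pot [ 0.04 -0.02]
```

View pics/sc4.png

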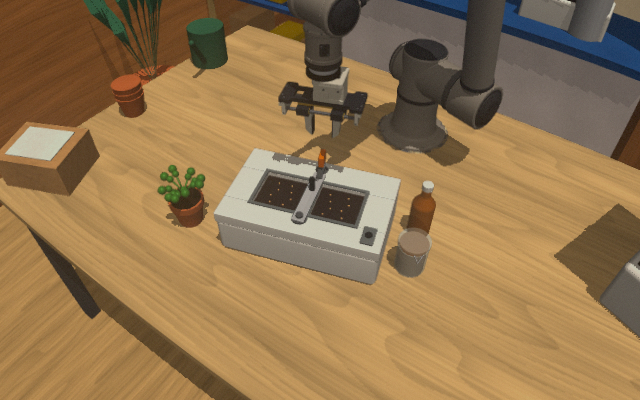

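```bash
python3 - <<'E'
from h import *
A,B=cv2.imread('pics/scene0.png'),cv2.imread('pics/sc4.png')
print('jar scene shift',cv2.phaseCorrelate(np.float64(A[228:278,392:436,1]),np.float64(B[228:278,392:436,1])))
print(robot.hand_in())
E
```

```text
jar scene shift ((0.564796328622716, 0.004861834749554816), 1.0363284694328185)
the job is handed in; nothing more can be done
None
```

The keeper bar is shut in its detent, and the orange screw is up on its thread, turned to its end stop and let go. I handed in about 10 s into the 50 s limit, with the gripper open and well clear above the planter.

- **Bar:** I pushed the post round its arc with one finger, up to about 11 N against the stop. Before I turned the screw, a wrist picture put the bar angle at about -0.01 rad with the ball in its slot, and the bar still looked shut at the end.
- **Screw:** I pulled it straight up about 14 mm, by the arm's own position reading, then turned it clockwise. Torque climbed to about 0.67 N m past 1.45 rad, which I took as the end stop. The gripper turned about 0.1 rad further, slipping or flexing against the stop.
- **Tongue:** After release it lies over the bar end at about 6.1° from the planter's x axis; 1.45 rad would give 6.9°. I judged it still up on its thread from the picture and did not measure its height.
- **Bystanders:** The herb pot and mist bottle shifted less than 0.05 pixel in the top view.
- **Unexplained reading:** The seed jar read about 0.5 pixel (around 1 mm) sideways in both the top and scene views. The gripper never came near it and no contact showed in the forces, so I took it for image noise, but I did not confirm that.

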